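# Find and mark the high spot of a belt pulley on the truing stand

### The job

Turn the pulley slowly by its crank handle until the high spot of its rim stands right under the pointer of the gauge, where the pointer is pushed back farthest, and leave it there. Then press the mark key on the gauge gently, well down, to mark that spot and nowhere else, and let the key come up again; do not disturb the things lying round the stand.

Things in the scene. Friction and masses are not known exactly. Their poses are not given: they have to be found in the camera images.
- pulley: flat steel belt pulley, 164 mm across its flanges, 40 mm thick, lying flat on an upright spindle; origin on the axis at its underside, 45 mm above the table (upper flange at 85, hub to 95 mm); z up, x from the axis to the crank handle. Turns endlessly either way, stays where left, with an even drag of 0.25 N m (3 to 5 N at the handle).
- rim_point (a point): fixed point 65 mm above the table where the pointer meets the plain rim, 75 mm from the spindle axis. The rim has one swell: 4 mm high at its crest, from 15 degrees before to 15 degrees after it. Where it is round the pulley differs each time; it is hidden under the upper flange, never within 30 degrees of the pointer at the start.
- crank_grip (a point): middle of the crank handle: an upright black sleeve, 18 mm in diameter, that spins freely on a stud 52 mm from the spindle axis. Point on the sleeve's axis, 120 mm above the table; the sleeve reaches from 93 to 137 mm. It travels with the pulley round a level circle of 52 mm radius.
- gauge: gauge post fixed beside the pulley; origin on the table top 140 mm from the spindle axis, x level and away from the spindle. Head 50 mm (x) by 94 mm (y), top 100 mm high. Its sprung pointer presses on the rim along -x: about 4 N on the plain rim, evenly rising to 12 N on the crest. The swell adds up to about 4 N to the push at the handle as it climbs, some 1 N on the crest, then takes off about 3 N.
- dial (a point): middle of the white dial, 36 mm across, on top of the gauge head, 105 mm above the table; its black needle turns anticlockwise (seen from above) by 0.32 rad for each mm that the pointer is pushed back, about 1 rad in all
- mark_top (a point): middle of the top of the mark key: a black round push key 28 mm in diameter on the gauge's head, 22 mm to -y of the head's middle; its top is 126 mm above the table when up. It is pressed straight down; spring 2.4 N at first touch to 8 N at the bottom of its 10 mm stroke, and it springs back.
- mark (a joint): travel of the mark key in m: 0 up, 0.010 fully down
- wrench: wrench 170 mm long lying beside the stand
- screwdriver: screwdriver 180 mm long lying beside the stand
- bearing: steel bearing ring, 52 mm across, 15 mm high, lying beside the stand
- fitting: brass pipe fitting, 52 mm across, 35 mm high, standing beside the stand

How it is judged:
On the way, in this order (a step that is already met when the one before it is completed fails the run):
1. the crest of the swell is under the pointer (contact force between pulley and gauge above 10.5 N), for 0.2 s.
2. the mark key is pressed well down while the crest is under the pointer (value of joint mark above 0.006 m and contact force between pulley and gauge above 10.5 N), for 0.1 s.
At the end, for the whole second after the job is handed in: The pulley rests with the crest of its swell under the pointer (pointer pressed with more than 10.5 N of about 12 N, that is within about 6 degrees of the crest), the mark key has been pressed at least 6 mm down there, and is up again (less than 2 mm down) (contact force between pulley and gauge above 10.5 N and value of joint mark below 0.002 m and angular speed of pulley below 0.05 rad/s); the robot touches nothing.
It fails at once if the mark key is pressed (over 4 mm) while the high spot is not under the pointer (value of joint mark above 0.004 m and contact force between pulley and gauge below 9.8 N).
It fails at once if the pulley is spun fast (over 2 rad/s) (angular speed of pulley above 2 rad/s).
It fails at once if the gauge or its key is pushed with more than 25 N (contact force between any of the fingers, the arm and gauge above 25 N).
It fails at once if a thing lying round the stand is moved by more than 30 mm (distance of any of wrench, screwdriver, bearing, fitting from where it was at the start of the episode above 0.03 m).
It also fails if it takes over 72 s, if anything falls off the work surface, if the arm or the gripper's body presses on something with over 40 N, if the wrist force passes 120 N, or if a joint passes its speed limit or range.

### The arm

A 7-joint arm with a two-finger parallel gripper is mounted at the origin on the work surface. World frame = base frame: x ahead of the robot, y to its left, z up, the work surface at z = 0. Lengths are in m, angles in rad, forces in N, time in s.
With the tool pointing down it reaches from about 0.425 to 1.025 m from the base axis. Payload 9.4 kg.
Tool frame: the origin (TCP) lies at the very end of the fingers, on their centre line; the grasp point (between the pads) lies 19 mm behind it (env.tcp_to_grasp is the distance from the TCP to the grasp point, in m); z points along the fingers, y is the line along which they close (so a half turn about z gives the same grasp; the last joint's range is limited). The gripper opens to 93 mm and grips with 3 to 60 N. Pads are 15 mm wide; open, the fingers measure 128 mm over their backs; the gripper's body (75 mm by 188 mm) begins 65 mm behind the grasp point.
Start: joints at [-0.077, 0.599, -0.003, 1.599, 0.002, 0.943, -0.08], TCP at [0.725, -0, 0.219] pointing down, gripper open.
Joint ranges: [-2.57, 2.57], [-0.35, 1.97], [-1.29, 1.29], [0.11, 2.56], [-1.05, 4.19], [0.11, 1.86], [-2.63, 2.63]. Speed limits (rad/s): [2.22, 2.22, 3.01, 3.01, 3.14, 3.14, 3.14].

### API

Orientations are given as a unit quaternion [x, y, z, w].
In Python, from workcell import env gives the robot as it stands.
- The arm moves only by the tool servo_tool, never from a script. Its argument "increments" is a list of rows, each a list of 5 numbers: the shift along the tool's x, y, z in m, then the turn about the tool's z in degrees, then the closure, from 0 (fully open) to 1 (shut). In form: [[x, y, z, twist, claw], ...]. A call has 1 to 5 rows; each row is the pose to reach, as a shift and turn from the pose commanded when the call began, along the tool's axes at that moment; what a row does not reach only later rows make up. A row lasts 1/10 s, in which the tool goes at most 50 mm and 8.59 degrees, less where a joint would pass 70% of its speed; a pose out of reach is approached as far as the arm can. A call with a gripper value outside its range is refused whole. The fingers move at their own pace and stop on an object; "grip_force" is the grip in N (left out, the last holds). Time passes only in rows, so rows that repeat a pose let the fingers close. It gives the time, the measured TCP pose, the force, the opening and the grip force at its end, in the units of the state.
- env.sense(): the state, without advancing time (a new reading comes with each control period).
- env.read_camera(name): name is "scene" or "side" or "wrist"; returns a dict with "image" (420x560x3 uint8, blue, green, red), "fx", "fy", "cx", "cy" (pixels), "world_from_camera" (4x4, takes a point from camera to world coordinates). Camera axes: x right, y up, looking along -z (the intrinsics and any distortion apply to the point x, -y, -z); pixel columns grow to the right and rows downward; lengths in m; the calibration is good to about 2 mm. A picture is of the moment at which its call begins. There is no depth.
- env.close_job(): hands the job in; it is judged then, once.
The state is a dict: "clock": time; "qpos": joint angles; "joint_vel": joint speeds; "joint_torque": joint torques, N m; "tool_pos": TCP position; "tcp_rot": TCP orientation; "ft_force": force on the tool from outside, world axes, zero at the start; "torque": the same for the moment, N m; "gripper_width": finger opening in m; "grasp_force": force on a finger pad.
Only numpy, scipy, OpenCV 4.12 (cv2) and the standard library are available. Lean on these libraries where they do the work, as an engineer would, in place of code of your own. Each camera call takes 0.05 s, during which the arm holds its last target. There are 200 camera calls.

## Working session

There is one attempt and no reset: what is moved stays moved. The work goes in short steps, Python scripts to look and compute and a tool call to move; the robot and the scene stay as the last step left them, time stands still between calls to the robot, and variables do not carry over. Pictures are saved under pics/ and viewed, at most 12 in all, crops included, and the job is handed in when it is done.

Besides the shell and the picture viewer there is one more tool, called as name(argument=value, ...) on one line, values as JSON. servo_tool: Moves the arm, as the interface text tells. Its arguments: {"type":"object","properties":{"increments":{"type":"array"},"grip_force":{"type":"number"}},"required":["increments"]}

```bash
mkdir -p pics; cat > h.py <<'E'
import numpy as np,cv2
from workcell import env
def cam(n):
    return env.read_camera(n)
def ray(c,u,v,z):
    T=np.array(c["world_from_camera"]);d=T[:3,:3]@np.array([(u-c["cx"])/c["fx"],-(v-c["cy"])/c["fy"],-1.]);o=T[:3,3]
    return o+d*(z-o[2])/d[2]
def proj(c,p):
    T=np.array(c["world_from_camera"]);q=T[:3,:3].T@(np.array(p)-T[:3,3])
    return np.array([c["cx"]+c["fx"]*q[0]/-q[2],c["cy"]-c["fy"]*q[1]/-q[2]])
E
python3 - <<'E'
from h import *
print([k for k in cam("scene").keys()])
for n in("scene","side","wrist"):
    c=cam(n);cv2.imwrite(f"pics/a_{n}.png",c["image"]);print(n,np.round(c["world_from_camera"],3).tolist(),c["fx"],c["cx"],c["cy"])
s=env.sense();print(s["clock"],s["tool_pos"],s["tcp_rot"],s["ft_force"])
a=cam("scene")["image"];b=cam("side")["image"]
cv2.imwrite("pics/two.png",cv2.resize(np.vstack([a,b]),None,fx=.7,fy=.7))
E
```

```text
['image', 'fx', 'fy', 'cx', 'cy', 'world_from_camera']
scene [[-0.384, -0.529, 0.757, 1.19], [0.923, -0.241, 0.3, 0.296], [0.024, 0.814, 0.581, 0.612], [0.0, 0.0, 0.0, 1.0]] 536.2496553074607 283.13726642098254 208.61593716948494
side [[0.909, 0.287, -0.302, 0.266], [-0.417, 0.641, -0.645, -0.539], [0.008, 0.712, 0.702, 0.752], [0.0, 0.0, 0.0, 1.0]] 438.005607184712 280.531168693775 209.55987180768554
wrist [[1.0, -0.0, 0.001, 0.725], [-0.0, 0.963, 0.27, 0.075], [-0.001, -0.27, 0.963, 0.385], [0.0, 0.0, 0.0, 1.0]] 353.20858199984826 288.03130618640887 211.56904952188506
0.2 [ 7.24698849e-01 -1.26511693e-05  2.18057418e-01] [ 7.07077067e-01  7.07136315e-01 -3.95936901e-04 -3.10541391e-04] [0.32711959 0.31842195 0.1877772 ]
```

View pics/a_scene.png

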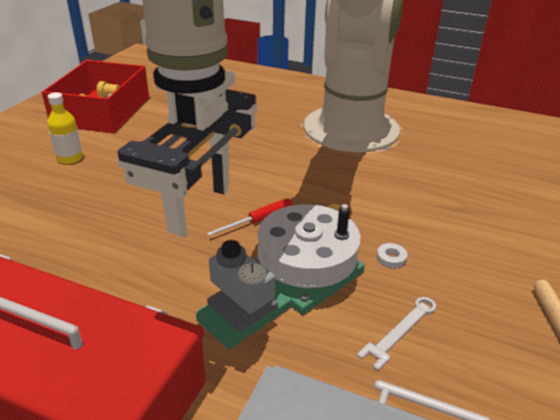

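View pics/a_wrist.png

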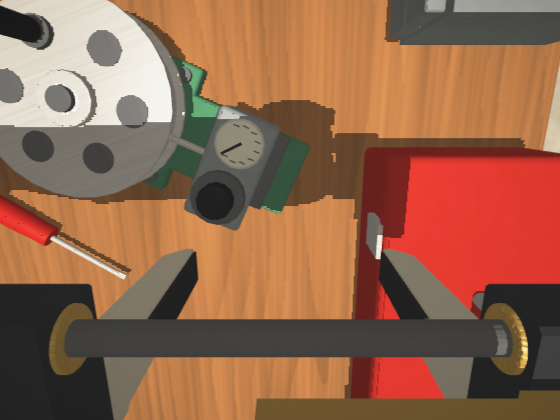

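The wrist view shows the hub at about (61,98), dial (240,143), key top (215,201) and handle top near (40,32). In the scene view the handle top is at (344,207), hub (309,230), key (231,247) and dial (252,272).

```bash
python3 - <<'E'
from h import *
w=cam("wrist");s=cam("scene")
for n,z,a,b in(("hub",.095,(61,98),(309,230)),("dial",.105,(240,143),(252,272)),("key",.126,(215,201),(231,245)),("handle",.137,(40,32),(344,207))):
    print(n,ray(w,*a,z).round(4),ray(s,*b,z).round(4))
c=w["image"][85:245,160:330];c=cv2.resize(c,None,fx=3,fy=3,interpolation=cv2.INTER_CUBIC)
d=cam("side")["image"]
c=cv2.copyMakeBorder(c,0,0,0,0,cv2.BORDER_CONSTANT)
cv2.imwrite("pics/b.png",c);cv2.imwrite("pics/side.png",d)
E
```

```text
hub [0.5474 0.0858 0.095 ] [0.5526 0.0885 0.095 ]
dial [0.6875 0.0519 0.105 ] [0.6875 0.0532 0.105 ]
key [0.6698 0.0105 0.126 ] [0.6692 0.0119 0.126 ]
handle [0.5667 0.1244 0.137 ] [0.5278 0.1345 0.137 ]
```

View pics/side.png

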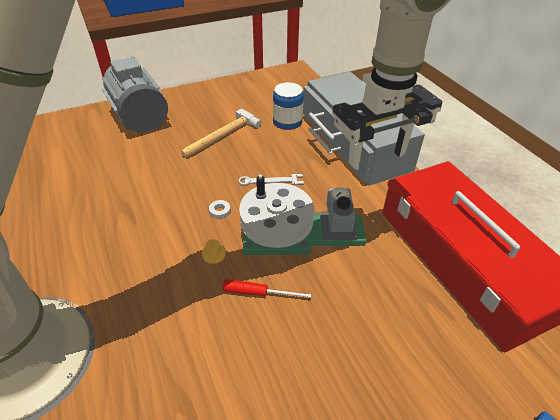

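The side view shows the handle top at about (260,178), with tools lying low around the stand. Nothing is near the handle at grip height.

```bash
python3 - <<'E'
from h import *
c=cam("side")
print(ray(c,260.5,177,.137).round(4),ray(c,277,203,.095).round(4))
E
```

```text
[0.5322 0.1346 0.137 ] [0.5494 0.0859 0.095 ]
```

servo_tool(increments=[[0.03,-0.04,0,0,0],[0.065,-0.09,0,0,0],[0.1,-0.14,0,0,0],[0.125,-0.18,0,0,0],[0.134,-0.197,0,0,0]], grip_force=35)

```text
clock: 1.0
tool_pos: [0.5255, 0.1357, 0.2188]
tcp_rot: [0.707, 0.708, 0.0, -0.0]
ft_force: [0.3, -0.8, 0.3]
gripper_width: 0.093
grasp_force: 0.0
```

servo_tool(increments=[[0,0.003,0.03,0,0],[0,0.003,0.06,0,0],[0,0.003,0.09,0,0],[0,0.003,0.113,0,0],[0,0.003,0.113,0,0]])

```text
clock: 1.5
tool_pos: [0.5296, 0.1337, 0.1033]
tcp_rot: [0.707, 0.707, -0.002, -0.001]
ft_force: [-0.2, -0.5, 0.1]
gripper_width: 0.0926
grasp_force: 0.0
```

```bash
python3 - <<'E'
from h import *
c=cam("wrist");cv2.imwrite("pics/c.png",c["image"]);d=cam("scene")
s=env.sense();print(s["tool_pos"],s["ft_force"])
p=proj(d,[.6875,.0525,.105]);print(p)
u,v=p.round().astype(int);cv2.imwrite("pics/d.png",cv2.resize(d["image"][v-30:v+30,u-40:u+40],None,fx=8,fy=8,interpolation=cv2.INTER_CUBIC))
E
```

```text
[0.53110951 0.13398568 0.10589354] [-0.15039187  0.15301478  0.90241363]
[251.55063245 271.88642588]
```

View pics/c.png

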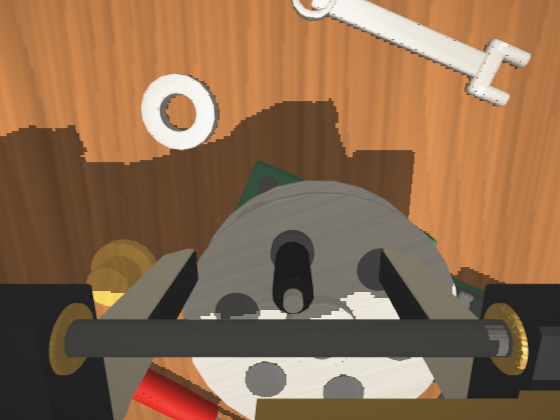

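View pics/d.png

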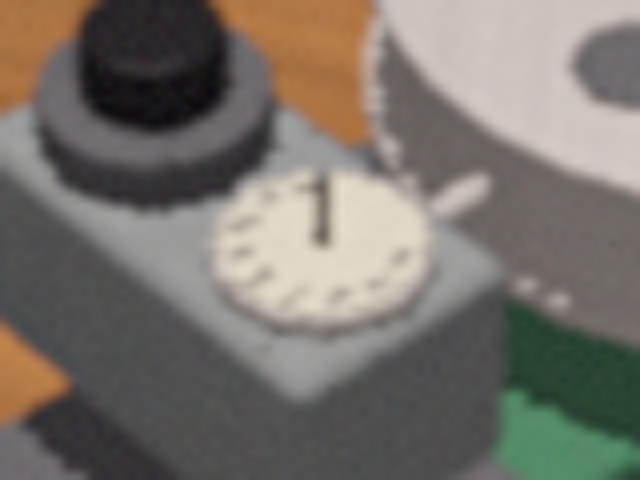

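The handle (top at 293,300) stands between the fingers. The dial crop shows the needle clearly.

servo_tool(increments=[[0,0,0,0,0.5],[0,0,0,0,1],[0,0,0,0,1],[0,0,0,0,1],[0,0,0,0,1]])

```text
clock: 2.1
tool_pos: [0.5311, 0.134, 0.106]
tcp_rot: [0.707, 0.707, 0.0, 0.0]
ft_force: [0.7, -0.9, -0.1]
gripper_width: 0.0575
grasp_force: 0.0
```

```bash
cat >> h.py <<'E'
def needle():
    # needle angle in world plane (deg) by darkness along radii on the dial
    d=cam("scene");g=cv2.cvtColor(d["image"],cv2.COLOR_BGR2GRAY);C=np.array([.6875,.0525,.105])
    a=np.radians(np.arange(0,360,2));r=np.linspace(.004,.011,12)
    pts=np.array([[proj(d,C+[q*np.cos(t),q*np.sin(t),0]) for q in r] for t in a],np.float32)
    v=cv2.remap(g,pts[...,0],pts[...,1],cv2.INTER_LINEAR).mean(1)
    w=np.clip(np.median(v)-25-v,0,None);z=(w*np.exp(1j*a)).sum()
    return np.degrees(np.angle(z)).round(1),v.min().round(),np.median(v)
def plan(steps,a0=None,A=(.5497,.0866)):
    s=env.sense();p=s["tool_pos"];A=np.array(A);e=p[:2]-A
    print("clock",s["clock"],"tcp",p.round(4),"r",np.hypot(*e).round(4),"ang",np.degrees(np.arctan2(e[1],e[0])).round(1),"f",s["ft_force"].round(1),"w",s["gripper_width"])
E
python3 - <<'E'
from h import *
print(needle());plan(0)
E
```

```text
(np.float64(-158.2), np.float64(127.0), np.float64(214.91666666666666))
clock 2.15 tcp [0.5311 0.134  0.1058] r 0.0509 ang 111.5 f [ 0.  -0.6  0.5] w 0.05347068752029431
```

servo_tool(increments=[[0,0,0,0,1],[0,0,0,0,1],[0,0,0,0,1],[0,0,0,0,1],[0,0,0,0,1]])

```text
clock: 2.65
tool_pos: [0.5314, 0.1339, 0.1056]
tcp_rot: [0.707, 0.707, 0.0, 0.0]
ft_force: [2.0, 0.2, -0.7]
gripper_width: 0.017
grasp_force: 35.0
```

servo_tool(increments=[[0,0,0,0,1],[0,0,0,0,1],[0,0,0,0,1]])

```text
clock: 2.95
tool_pos: [0.5314, 0.134, 0.1056]
tcp_rot: [0.707, 0.707, 0.0, 0.0]
ft_force: [3.1, -0.3, -2.3]
gripper_width: 0.0174
grasp_force: 35.0
```

```bash
python3 - <<'E'
from h import *
plan(0)
# moves relative per call: circle from 112 deg, step 12deg, anticlockwise; tool (x,y)=(dy,dx)
for k in range(30):
    a=112+12*np.arange(6)/5+12*k; a=np.radians(a); 
    print(112+12*(k+1),[[round(.052*(np.sin(t)-np.sin(a[0])),4),round(.052*(np.cos(t)-np.cos(a[0])),4),0,0,1] for t in a[1:]])
E
```

```text
clock 2.95 tcp [0.5314 0.134  0.1056] r 0.0508 ang 111.1 f [ 3.1 -0.3 -2.3] w 0.017426702829689188
124 [[np.float64(-0.0009), np.float64(-0.002), 0, 0, 1], [np.float64(-0.0018), np.float64(-0.004), 0, 0, 1], [np.float64(-0.0028), np.float64(-0.0059), 0, 0, 1], [np.float64(-0.0039), np.float64(-0.0078), 0, 0, 1], [np.float64(-0.0051), np.float64(-0.0096), 0, 0, 1]]
136 [[np.float64(-0.0013), np.float64(-0.0018), 0, 0, 1], [np.float64(-0.0026), np.float64(-0.0035), 0, 0, 1], [np.float64(-0.004), np.float64(-0.0052), 0, 0, 1], [np.float64(-0.0055), np.float64(-0.0068), 0, 0, 1], [np.float64(-0.007), np.float64(-0.0083), 0, 0, 1]]
148 [[np.float64(-0.0016), np.float64(-0.0015), 0, 0, 1], [np.float64(-0.0033), np.float64(-0.0029), 0, 0, 1], [np.float64(-0.005), np.float64(-0.0042), 0, 0, 1], [np.float64(-0.0067), np.float64(-0.0055), 0, 0, 1], [np.float64(-0.0086), np.float64(-0.0067), 0, 0, 1]]
160 [[np.float64(-0.0019), np.float64(-0.0011), 0, 0, 1], [np.float64(-0.0038), np.float64(-0.0022), 0, 0, 1], [np.float64(-0.0057), np.float64(-0.0031), 0, 0, 1], [np.float64(-0.0077), np.float64
[... 6214 characters left out ...]
), 0, 0, 1], [np.float64(0.0012), np.float64(-0.0064), 0, 0, 1], [np.float64(0.0014), np.float64(-0.0086), 0, 0, 1], [np.float64(0.0015), np.float64(-0.0108), 0, 0, 1]]
460 [[np.float64(0.0), np.float64(-0.0022), 0, 0, 1], [np.float64(-0.0), np.float64(-0.0044), 0, 0, 1], [np.float64(-0.0002), np.float64(-0.0065), 0, 0, 1], [np.float64(-0.0004), np.float64(-0.0087), 0, 0, 1], [np.float64(-0.0008), np.float64(-0.0108), 0, 0, 1]]
472 [[np.float64(-0.0004), np.float64(-0.0021), 0, 0, 1], [np.float64(-0.0009), np.float64(-0.0043), 0, 0, 1], [np.float64(-0.0015), np.float64(-0.0063), 0, 0, 1], [np.float64(-0.0022), np.float64(-0.0084), 0, 0, 1], [np.float64(-0.003), np.float64(-0.0104), 0, 0, 1]]
```

servo_tool(increments=[[-0.0009,-0.002,0,0,1],[-0.0018,-0.004,0,0,1],[-0.0028,-0.0059,0,0,1],[-0.0039,-0.0078,0,0,1],[-0.0051,-0.0096,0,0,1]])

```text
clock: 3.45
tool_pos: [0.5224, 0.1298, 0.1057]
tcp_rot: [0.707, 0.707, 0.001, 0.0]
ft_force: [4.8, 2.4, -6.3]
gripper_width: 0.0173
grasp_force: 35.0
```

servo_tool(increments=[[-0.0013,-0.0018,0,0,1],[-0.0026,-0.0035,0,0,1],[-0.004,-0.0052,0,0,1],[-0.0055,-0.0068,0,0,1],[-0.007,-0.0083,0,0,1]])

```text
clock: 3.95
tool_pos: [0.5136, 0.1234, 0.1056]
tcp_rot: [0.707, 0.708, 0.001, -0.0]
ft_force: [3.2, 5.4, -5.2]
gripper_width: 0.0177
grasp_force: 35.0
```

```bash
python3 - <<'E'
from h import *
print(needle());plan(0)
E
```

```text
(np.float64(-158.1), np.float64(126.0), np.float64(214.58333333333334))
clock 4.0 tcp [0.5131 0.123  0.1056] r 0.0516 ang 135.2 f [ 1.4  3.8 -2.4] w 0.017490514494247197
```

servo_tool(increments=[[-0.0016,-0.0015,0,0,1],[-0.0033,-0.0029,0,0,1],[-0.005,-0.0042,0,0,1],[-0.0067,-0.0055,0,0,1],[-0.0086,-0.0067,0,0,1]])

```text
clock: 4.5
tool_pos: [0.5061, 0.115, 0.1056]
tcp_rot: [0.707, 0.708, 0.001, -0.001]
ft_force: [0.2, 7.2, -3.0]
gripper_width: 0.0175
grasp_force: 35.0
```

servo_tool(increments=[[-0.0019,-0.0011,0,0,1],[-0.0038,-0.0022,0,0,1],[-0.0057,-0.0031,0,0,1],[-0.0077,-0.004,0,0,1],[-0.0098,-0.0048,0,0,1]])

```text
clock: 5.0
tool_pos: [0.5006, 0.1051, 0.1056]
tcp_rot: [0.706, 0.708, 0.0, -0.001]
ft_force: [-1.4, 7.4, -0.6]
gripper_width: 0.0172
grasp_force: 35.0
```

```bash
python3 - <<'E'
from h import *
print(needle());plan(0)
E
```

```text
(np.float64(-158.1), np.float64(126.0), np.float64(214.16666666666666))
clock 5.05 tcp [0.5003 0.1045 0.1056] r 0.0525 ang 160.1 f [-1.   4.9  0.8] w 0.017572323212761535
```

servo_tool(increments=[[-0.0021,-0.0007,0,0,1],[-0.0042,-0.0013,0,0,1],[-0.0063,-0.0018,0,0,1],[-0.0084,-0.0023,0,0,1],[-0.0105,-0.0026,0,0,1]])

```text
clock: 5.55
tool_pos: [0.4973, 0.0944, 0.1056]
tcp_rot: [0.706, 0.708, -0.001, -0.001]
ft_force: [-2.6, 6.6, 1.9]
gripper_width: 0.0175
grasp_force: 35.0
```

servo_tool(increments=[[-0.0022,-0.0003,0,0,1],[-0.0043,-0.0004,0,0,1],[-0.0065,-0.0005,0,0,1],[-0.0087,-0.0005,0,0,1],[-0.0109,-0.0004,0,0,1]])

```text
clock: 6.05
tool_pos: [0.4964, 0.0832, 0.1056]
tcp_rot: [0.707, 0.708, -0.001, -0.001]
ft_force: [-4.7, 5.7, 3.1]
gripper_width: 0.0172
grasp_force: 35.0
```

```bash
python3 - <<'E'
from h import *
print(needle());plan(0)
E
```

```text
(np.float64(-158.1), np.float64(127.0), np.float64(214.41666666666666))
clock 6.1 tcp [0.4965 0.0826 0.1056] r 0.0534 ang -175.7 f [-4.   3.8  3.6] w 0.01716187274012039
```

servo_tool(increments=[[-0.0022,0.0002,0,0,1],[-0.0043,0.0005,0,0,1],[-0.0065,0.0009,0,0,1],[-0.0086,0.0013,0,0,1],[-0.0107,0.0019,0,0,1]])

```text
clock: 6.6
tool_pos: [0.498, 0.0722, 0.1055]
tcp_rot: [0.707, 0.708, -0.001, -0.002]
ft_force: [-5.1, 5.2, 4.1]
gripper_width: 0.0172
grasp_force: 35.0
```

servo_tool(increments=[[-0.0021,0.0006,0,0,1],[-0.0041,0.0012,0,0,1],[-0.0062,0.002,0,0,1],[-0.0081,0.0029,0,0,1],[-0.0101,0.0039,0,0,1]])

```text
clock: 7.1
tool_pos: [0.5017, 0.0618, 0.1055]
tcp_rot: [0.707, 0.708, -0.002, -0.002]
ft_force: [-5.1, 4.2, 4.9]
gripper_width: 0.0172
grasp_force: 35.0
```

```bash
python3 - <<'E'
from h import *
print(needle());plan(0)
E
```

```text
(np.float64(-158.1), np.float64(128.0), np.float64(215.41666666666666))
clock 7.15 tcp [0.502  0.0613 0.1056] r 0.054 ang -152.1 f [-4.7  1.6  4.9] w 0.017321105087265688
```

servo_tool(increments=[[-0.002,0.001,0,0,1],[-0.004,0.002,0,0,1],[-0.006,0.0031,0,0,1],[-0.0078,0.0043,0,0,1],[-0.0095,0.0056,0,0,1]])

```text
clock: 7.65
tool_pos: [0.5077, 0.0523, 0.1056]
tcp_rot: [0.707, 0.707, -0.001, -0.001]
ft_force: [-3.9, 4.1, 4.6]
gripper_width: 0.0171
grasp_force: 35.0
```

servo_tool(increments=[[-0.0017,0.0014,0,0,1],[-0.0034,0.0028,0,0,1],[-0.005,0.0043,0,0,1],[-0.0066,0.0059,0,0,1],[-0.0081,0.0075,0,0,1]])

```text
clock: 8.15
tool_pos: [0.5154, 0.0444, 0.1056]
tcp_rot: [0.707, 0.707, -0.001, -0.001]
ft_force: [-4.6, 3.8, 2.7]
gripper_width: 0.0174
grasp_force: 35.0
```

```bash
python3 - <<'E'
from h import *
print(needle());plan(0)
E
```

```text
(np.float64(-158.1), np.float64(128.0), np.float64(216.41666666666666))
clock 8.2 tcp [0.5159 0.0441 0.1056] r 0.0543 ang -128.5 f [-3.4  2.   1.8] w 0.01736677375125156
```

servo_tool(increments=[[-0.0013,0.0017,0,0,1],[-0.0025,0.0035,0,0,1],[-0.0037,0.0054,0,0,1],[-0.0049,0.0073,0,0,1],[-0.006,0.0092,0,0,1]])

```text
clock: 8.7
tool_pos: [0.5249, 0.0383, 0.1056]
tcp_rot: [0.707, 0.707, -0.001, -0.001]
ft_force: [-3.8, 3.5, 3.5]
gripper_width: 0.0174
grasp_force: 35.0
```

servo_tool(increments=[[-0.0009,0.002,0,0,1],[-0.0017,0.004,0,0,1],[-0.0025,0.006,0,0,1],[-0.0031,0.0081,0,0,1],[-0.0037,0.0102,0,0,1]])

```text
clock: 9.2
tool_pos: [0.5348, 0.0345, 0.1055]
tcp_rot: [0.707, 0.707, -0.001, -0.001]
ft_force: [-5.2, 2.7, 4.3]
gripper_width: 0.0174
grasp_force: 35.0
```

```bash
python3 - <<'E'
from h import *
print(needle());plan(0)
P=np.array([[.5314,.134],[.5131,.123],[.5003,.1045],[.4965,.0826],[.502,.0613],[.5159,.0441]])
x=np.linalg.lstsq(np.c_[2*P,np.ones(6)],(P**2).sum(1),rcond=None)[0];print(x[:2],np.sqrt(x[2]+x[0]**2+x[1]**2))
E
```

```text
(np.float64(-158.1), np.float64(128.0), np.float64(217.0))
clock 9.25 tcp [0.5355 0.0343 0.1056] r 0.0542 ang -105.2 f [-3.8  1.8  2.5] w 0.017467872259829518
[0.54860813 0.08475557] 0.05217470028617877
```

servo_tool(increments=[[-0.0005,0.0021,0,0,1],[-0.0009,0.0043,0,0,1],[-0.0012,0.0064,0,0,1],[-0.0014,0.0086,0,0,1],[-0.0015,0.0108,0,0,1]])

```text
clock: 9.75
tool_pos: [0.5458, 0.0328, 0.1056]
tcp_rot: [0.707, 0.707, -0.001, -0.001]
ft_force: [-5.3, 3.1, 5.6]
gripper_width: 0.0175
grasp_force: 35.0
```

servo_tool(increments=[[0,0.0022,0,0,1],[0,0.0044,0,0,1],[0.0002,0.0065,0,0,1],[0.0004,0.0087,0,0,1],[0.0008,0.0108,0,0,1]])

```text
clock: 10.25
tool_pos: [0.5565, 0.0333, 0.1056]
tcp_rot: [0.707, 0.707, -0.001, -0.001]
ft_force: [-5.3, 1.3, 5.9]
gripper_width: 0.0174
grasp_force: 35.0
```

```bash
python3 - <<'E'
from h import *
print(needle());plan(0,A=(.5486,.0848))
E
```

```text
(np.float64(-158.1), np.float64(130.0), np.float64(217.5))
clock 10.3 tcp [0.5571 0.0334 0.1056] r 0.0521 ang -80.7 f [-4.3  2.3  4.2] w 0.017822173233091456
```

servo_tool(increments=[[0.0004,0.0021,0,0,1],[0.0009,0.0043,0,0,1],[0.0015,0.0063,0,0,1],[0.0022,0.0084,0,0,1],[0.003,0.0104,0,0,1]])

```text
clock: 10.8
tool_pos: [0.5668, 0.0361, 0.1055]
tcp_rot: [0.707, 0.707, -0.002, -0.001]
ft_force: [-6.1, -0.2, 6.6]
gripper_width: 0.0176
grasp_force: 35.0
```

servo_tool(increments=[[0.0009,0.002,0,0,1],[0.0018,0.004,0,0,1],[0.0028,0.0059,0,0,1],[0.0039,0.0078,0,0,1],[0.0051,0.0096,0,0,1]])

```text
clock: 11.3
tool_pos: [0.5764, 0.0409, 0.1056]
tcp_rot: [0.707, 0.707, -0.002, -0.001]
ft_force: [-6.2, 0.1, 7.0]
gripper_width: 0.0172
grasp_force: 35.0
```

```bash
python3 - <<'E'
from h import *
print(needle());plan(0,A=(.5486,.0848))
E
```

```text
(np.float64(-158.1), np.float64(131.0), np.float64(218.5))
clock 11.35 tcp [0.5769 0.0412 0.1056] r 0.052 ang -57.1 f [-4.1  1.3  4.6] w 0.0177801574515595
```

servo_tool(increments=[[0.0013,0.0018,0,0,1],[0.0026,0.0035,0,0,1],[0.004,0.0052,0,0,1],[0.0055,0.0068,0,0,1],[0.007,0.0083,0,0,1]])

```text
clock: 11.85
tool_pos: [0.5836, 0.0464, 0.1055]
tcp_rot: [0.708, 0.707, -0.003, -0.001]
ft_force: [-9.0, -4.2, 10.0]
gripper_width: 0.0171
grasp_force: 35.0
```

servo_tool(increments=[[0.0016,0.0015,0,0,1],[0.0033,0.0029,0,0,1],[0.005,0.0042,0,0,1],[0.0067,0.0055,0,0,1],[0.0086,0.0067,0,0,1]])

```text
clock: 12.35
tool_pos: [0.5917, 0.056, 0.1056]
tcp_rot: [0.707, 0.707, -0.002, -0.001]
ft_force: [-5.2, -1.2, 5.6]
gripper_width: 0.0173
grasp_force: 35.0
```

```bash
python3 - <<'E'
from h import *
print(needle());plan(0,A=(.5486,.0848))
E
```

```text
(np.float64(-167.5), np.float64(74.0), np.float64(188.66666666666666))
clock 12.4 tcp [0.5922 0.0567 0.1056] r 0.0519 ang -32.8 f [-3.7  2.3  4. ] w 0.017240856554612306
```

```bash
python3 - <<'E'
from h import *
d=cam("scene")["image"][180:330,170:370];cv2.imwrite("pics/e.png",cv2.resize(d,None,fx=4,fy=4,interpolation=cv2.INTER_CUBIC))
E
```

```text
(no output)
```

View pics/e.png

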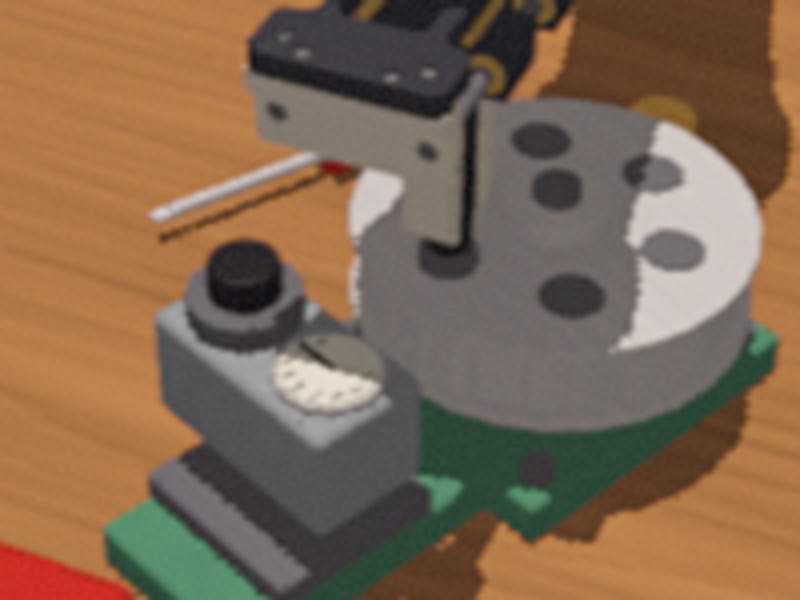

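The needle has turned anticlockwise: its tip is at (303,345) in the crop, about (246,266) in the full image. The pulley is on the swell, and a shadow covers half the dial, so I'll make the needle reading robust to shadow.

```bash
cat >> h.py <<'E'
def needle2():
    d=cam("scene");g=cv2.cvtColor(d["image"],cv2.COLOR_BGR2GRAY);C=np.array([.6875,.0525,.105])
    a=np.radians(np.arange(-270,30,3))
    r=np.linspace(.003,.010,12)
    pts=np.array([[proj(d,C+[q*np.cos(t),q*np.sin(t),0]) for q in r] for t in a],np.float32)
    v=cv2.remap(g,pts[...,0],pts[...,1],cv2.INTER_LINEAR).astype(float)
    rel=(v/np.maximum(1,np.array([np.median(v[max(0,i-9):i+10],0) for i in range(len(a))]))).mean(1)
    o=np.argsort(rel)[:4];print("best",[(int(round(np.degrees(a[i]))),round(rel[i],2)) for i in o])
E
python3 - <<'E'
from h import *
needle2()
c=cv2.imread("pics/a_scene.png")
E
```

```text
best [(-129, np.float64(0.78)), (-126, np.float64(0.8)), (-132, np.float64(0.8)), (-123, np.float64(0.83))]
```

servo_tool(increments=[[-0.0011,-0.0008,0,0,1],[-0.0025,-0.0018,0,0,1],[-0.004,-0.0029,0,0,1],[-0.0053,-0.0039,0,0,1],[-0.0065,-0.0049,0,0,1]])

```text
clock: 13.0
tool_pos: [0.5901, 0.0536, 0.1057]
tcp_rot: [0.706, 0.708, 0.002, -0.0]
ft_force: [2.4, 9.0, -3.1]
gripper_width: 0.0173
grasp_force: 35.0
```

```bash
python3 - <<'E'
from h import *
needle2();plan(0,A=(.5486,.0848))
E
```

```text
best [(-117, np.float64(0.85)), (-114, np.float64(0.86)), (-120, np.float64(0.86)), (-123, np.float64(0.88))]
clock 13.05 tcp [0.5897 0.0531 0.1056] r 0.0519 ang -37.6 f [-0.6  7.   0.6] w 0.017449447848858612
```

servo_tool(increments=[[-0.001,-0.0008,0,0,1],[-0.002,-0.0016,0,0,1],[-0.003,-0.0024,0,0,1],[-0.003,-0.0024,0,0,1],[-0.003,-0.0024,0,0,1]])

```text
clock: 13.55
tool_pos: [0.5865, 0.0493, 0.1056]
tcp_rot: [0.707, 0.708, 0.001, -0.0]
ft_force: [-1.7, 7.1, 1.4]
gripper_width: 0.0175
grasp_force: 35.0
```

```bash
python3 - <<'E'
from h import *
needle2();plan(0,A=(.5486,.0848))
E
```

```text
best [(-105, np.float64(0.84)), (-108, np.float64(0.85)), (-102, np.float64(0.85)), (-111, np.float64(0.87))]
clock 13.6 tcp [0.5865 0.0492 0.1056] r 0.052 ang -43.2 f [-0.4  5.5  0.6] w 0.017482148510630284
```

servo_tool(increments=[[-0.0007,-0.0006,0,0,1],[-0.0015,-0.0013,0,0,1],[-0.0015,-0.0013,0,0,1],[-0.0015,-0.0013,0,0,1]])

```text
clock: 14.0
tool_pos: [0.585, 0.0477, 0.1056]
tcp_rot: [0.707, 0.708, 0.001, -0.0]
ft_force: [-2.0, 6.7, 2.4]
gripper_width: 0.0175
grasp_force: 35.0
```

```bash
python3 - <<'E'
from h import *
needle2();plan(0,A=(.5486,.0848))
E
```

```text
best [(-108, np.float64(0.81)), (-111, np.float64(0.81)), (-105, np.float64(0.82)), (-114, np.float64(0.84))]
clock 14.05 tcp [0.5849 0.0477 0.1056] r 0.052 ang -45.6 f [-2.4  5.3  2. ] w 0.01762927593861591
```

servo_tool(increments=[[-0.0007,-0.0007,0,0,1],[-0.0014,-0.0014,0,0,1],[-0.0014,-0.0014,0,0,1],[-0.0014,-0.0014,0,0,1]])

```text
clock: 14.45
tool_pos: [0.5833, 0.0461, 0.1056]
tcp_rot: [0.707, 0.708, 0.0, -0.001]
ft_force: [-2.4, 5.1, 2.4]
gripper_width: 0.0174
grasp_force: 35.0
```

```bash
python3 - <<'E'
from h import *
needle2();plan(0,A=(.5486,.0848))
E
```

```text
best [(-117, np.float64(0.83)), (-120, np.float64(0.84)), (-114, np.float64(0.85)), (-123, np.float64(0.86))]
clock 14.5 tcp [0.5833 0.0461 0.1056] r 0.052 ang -48.1 f [-3.   5.   2.5] w 0.017142485695370056
```

servo_tool(increments=[[-0.0007,-0.0007,0,0,1],[-0.0014,-0.0014,0,0,1],[-0.0014,-0.0014,0,0,1],[-0.0014,-0.0014,0,0,1]])

```text
clock: 14.9
tool_pos: [0.5817, 0.0447, 0.1056]
tcp_rot: [0.707, 0.708, 0.0, -0.001]
ft_force: [-4.3, 6.0, 3.6]
gripper_width: 0.0172
grasp_force: 35.0
```

```bash
python3 - <<'E'
from h import *
needle2();plan(0,A=(.5486,.0848))
d=cam("scene")["image"][245:295,220:285];cv2.imwrite("pics/f.png",cv2.resize(d,None,fx=8,fy=8,interpolation=cv2.INTER_CUBIC))
E
```

```text
best [(-129, np.float64(0.8)), (-126, np.float64(0.8)), (-132, np.float64(0.82)), (-123, np.float64(0.82))]
clock 14.95 tcp [0.5817 0.0447 0.1056] r 0.052 ang -50.5 f [-4.   5.4  3.8] w 0.01729874188641949
```

View pics/f.png

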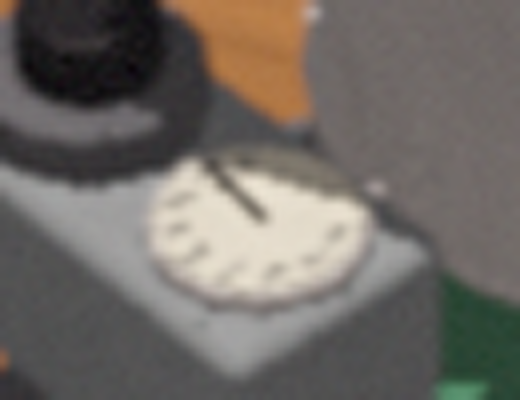

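The needle at the tip-left position is past the crest on the other side. By symmetry the crest lies at a handle angle of about -42.6°, so I'm going back there.

servo_tool(increments=[[0.001,0.001,0,0,1],[0.0025,0.0025,0,0,1],[0.004,0.0042,0,0,1],[0.0054,0.0057,0,0,1],[0.0054,0.0057,0,0,1]])

```text
clock: 15.5
tool_pos: [0.5854, 0.0481, 0.1055]
tcp_rot: [0.707, 0.707, -0.002, -0.001]
ft_force: [-8.7, 1.0, 9.0]
gripper_width: 0.0175
grasp_force: 35.0
```

```bash
python3 - <<'E'
from h import *
needle2();plan(0,A=(.5486,.0848))
E
```

```text
best [(-108, np.float64(0.82)), (-111, np.float64(0.83)), (-105, np.float64(0.83)), (-102, np.float64(0.86))]
clock 15.55 tcp [0.5856 0.0482 0.1056] r 0.052 ang -44.7 f [-8.8  2.1  8. ] w 0.017291860967202994
```

Another 2°.

servo_tool(increments=[[0.0007,0.0007,0,0,1],[0.0015,0.0013,0,0,1],[0.0015,0.0013,0,0,1],[0.0015,0.0013,0,0,1]])

```text
clock: 15.95
tool_pos: [0.5867, 0.0494, 0.1055]
tcp_rot: [0.707, 0.707, -0.002, -0.001]
ft_force: [-8.9, 0.9, 9.2]
gripper_width: 0.0171
grasp_force: 35.0
```

```bash
python3 - <<'E'
from h import *
needle2();plan(0,A=(.5486,.0848))
E
```

```text
best [(-114, np.float64(0.85)), (-117, np.float64(0.85)), (-111, np.float64(0.86)), (-120, np.float64(0.87))]
clock 16.0 tcp [0.5867 0.0495 0.1055] r 0.052 ang -42.9 f [-8.8 -0.   8.3] w 0.017440691374390613
```

```bash
python3 - <<'E'
from h import *
d=cam("scene")["image"];cv2.imwrite("pics/raw_g.png",d);d=d[235:295,215:285];cv2.imwrite("pics/g.png",cv2.resize(d,None,fx=8,fy=8,interpolation=cv2.INTER_CUBIC))
needle2()
E
```

```text
best [(-114, np.float64(0.85)), (-117, np.float64(0.85)), (-111, np.float64(0.86)), (-120, np.float64(0.87))]
```

View pics/g.png

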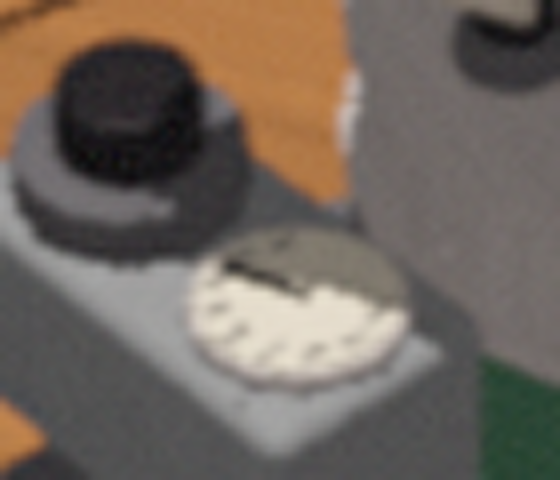

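The needle now runs from its pivot at about (253,272) to its tip at (243,268), clearly farther than before. My assumed dial centre was about 1.5 px off, so I'm redoing the needle reading from the fitted pivot.

```bash
cat >> h.py <<'E'
def needle3(d=None):
    d=d or cam("scene");g=cv2.cvtColor(d["image"],cv2.COLOR_BGR2GRAY);P=ray(d,252.8,272.1,.107)
    a=np.radians(np.arange(-270,30,3));r=np.linspace(.004,.013,14)
    pts=np.array([[proj(d,P+[q*np.cos(t),q*np.sin(t),0]) for q in r] for t in a],np.float32)
    v=cv2.remap(g,pts[...,0],pts[...,1],cv2.INTER_LINEAR).astype(float)
    rel=(v/np.array([np.median(v[max(0,i-9):i+10],0) for i in range(len(a))])).mean(1)
    o=np.argsort(rel)[:5];print("n3",[(int(round(np.degrees(a[i]))),round(float(rel[i]),2)) for i in o])
E
python3 - <<'E'
from h import *
c=cam("scene")
needle3(c)
c["image"]=cv2.imread("pics/a_scene.png");needle3(c)
for t,z in(((243.1,268.1),.107),((245.6,264.75),.107),((252.2,263.9),.107)):
    e=ray(c,*t,z)-ray(c,252.8,272.1,z);print(np.degrees(np.arctan2(e[1],e[0])),np.hypot(e[0],e[1]))
E
```

```text
n3 [(-105, 0.79), (-108, 0.79), (-111, 0.81), (-102, 0.83), (-114, 0.86)]
n3 [(-147, 0.7), (-144, 0.71), (-150, 0.74), (-141, 0.76), (-138, 0.82)]
-96.97259763099373 0.016020955509337374
-121.60483580853092 0.01853160865132472
-151.95895997131817 0.017159926622856543
```

servo_tool(increments=[[0.0007,0.0007,0,0,1],[0.0015,0.0013,0,0,1],[0.0015,0.0013,0,0,1],[0.0015,0.0013,0,0,1]])

```text
clock: 16.55
tool_pos: [0.5883, 0.0512, 0.1056]
tcp_rot: [0.707, 0.707, -0.002, -0.001]
ft_force: [-8.0, 0.7, 7.4]
gripper_width: 0.0175
grasp_force: 35.0
```

```bash
python3 - <<'E'
from h import *
needle3();plan(0,A=(.5486,.0848));cv2.imwrite("pics/i1.png",cam("scene")["image"])
E
```

```text
n3 [(-105, 0.82), (-108, 0.82), (-111, 0.84), (-102, 0.85), (-114, 0.87)]
clock 16.6 tcp [0.5882 0.0512 0.1055] r 0.0519 ang -40.3 f [-7.5  1.6  8.6] w 0.017726497654333827
```

servo_tool(increments=[[0.0007,0.0007,0,0,1],[0.0015,0.0013,0,0,1],[0.0015,0.0013,0,0,1],[0.0015,0.0013,0,0,1]])

```text
clock: 17.05
tool_pos: [0.5898, 0.0531, 0.1055]
tcp_rot: [0.707, 0.707, -0.001, -0.001]
ft_force: [-7.6, 2.9, 8.0]
gripper_width: 0.0173
grasp_force: 35.0
```

```bash
python3 - <<'E'
from h import *
needle3();plan(0,A=(.5486,.0848));cv2.imwrite("pics/i2.png",cam("scene")["image"])
E
```

```text
n3 [(-108, 0.78), (-111, 0.78), (-105, 0.81), (-114, 0.81), (-117, 0.85)]
clock 17.1 tcp [0.5898 0.0532 0.1055] r 0.052 ang -37.5 f [-7.9  2.8  7.6] w 0.017592631869103894
```

servo_tool(increments=[[0.0007,0.0006,0,0,1],[0.0015,0.0012,0,0,1],[0.0015,0.0012,0,0,1],[0.0015,0.0012,0,0,1]])

```text
clock: 17.55
tool_pos: [0.5911, 0.0549, 0.1056]
tcp_rot: [0.707, 0.707, -0.001, -0.001]
ft_force: [-6.9, 2.9, 7.7]
gripper_width: 0.0174
grasp_force: 35.0
```

```bash
python3 - <<'E'
from h import *
needle3();plan(0,A=(.5486,.0848));cv2.imwrite("pics/i3.png",cam("scene")["image"])
f=[cv2.imread(f"pics/{n}.png")[245:290,225:280] for n in("raw_g","i1","i2","i3")]
f=[cv2.resize(x,None,fx=6,fy=6,interpolation=cv2.INTER_CUBIC) for x in f]
cv2.imwrite("pics/m.png",np.vstack([np.hstack(f[:2]),np.hstack(f[2:])]))
E
```

```text
n3 [(-111, 0.71), (-114, 0.72), (-108, 0.74), (-117, 0.75), (-120, 0.81)]
clock 17.6 tcp [0.5911 0.0549 0.1056] r 0.052 ang -35.1 f [-7.7  2.2  7.1] w 0.016894174715540736
```

View pics/m.png

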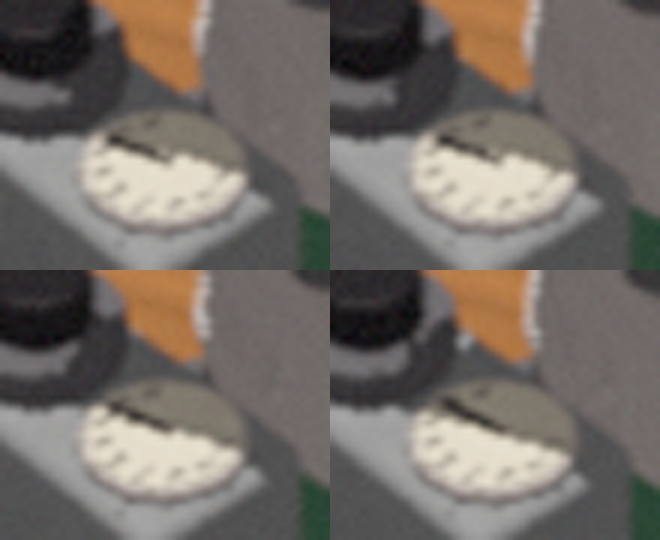

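The four dials show the needle farthest at handle angles of about -43° to -40°, then falling off by -37.5° and -35°. I'm going back to about -41°.

servo_tool(increments=[[-0.0016,-0.0012,0,0,1],[-0.0031,-0.0024,0,0,1],[-0.0047,-0.0037,0,0,1],[-0.006,-0.0047,0,0,1],[-0.006,-0.0047,0,0,1]])

```text
clock: 18.15
tool_pos: [0.5883, 0.0512, 0.1056]
tcp_rot: [0.706, 0.708, 0.001, -0.001]
ft_force: [-3.4, 8.3, 2.1]
gripper_width: 0.0176
grasp_force: 35.0
```

```bash
python3 - <<'E'
from h import *
needle3();plan(0,A=(.5486,.0848))
E
```

```text
n3 [(-105, 0.83), (-108, 0.83), (-111, 0.85), (-102, 0.86), (-114, 0.88)]
clock 18.2 tcp [0.5882 0.051  0.1056] r 0.052 ang -40.5 f [-3.4  7.6  2.1] w 0.01750031037692978
```

servo_tool(increments=[[0.0012,0.001,0,0,1],[0.0012,0.001,0,0,1]])

```text
clock: 18.4
tool_pos: [0.5881, 0.0511, 0.1056]
tcp_rot: [0.707, 0.708, -0.0, -0.001]
ft_force: [-5.0, 5.0, 4.8]
gripper_width: 0.0173
grasp_force: 35.0
```

servo_tool(increments=[[0,0,0,0,0.8],[0,0,0,0,0.6],[0,0,0,0,0.6],[0,0,0,0,0.6],[0,0,0,0,0.6]])

```text
clock: 18.9
tool_pos: [0.5895, 0.0495, 0.1056]
tcp_rot: [0.707, 0.707, 0.0, 0.0]
ft_force: [-0.0, -0.3, 0.9]
gripper_width: 0.0367
grasp_force: 0.0
```

```bash
python3 - <<'E'
from h import *
needle3();plan(0,A=(.5486,.0848))
E
```

```text
n3 [(-108, 0.81), (-105, 0.81), (-111, 0.82), (-102, 0.84), (-114, 0.85)]
clock 18.95 tcp [0.5895 0.0496 0.1056] r 0.0539 ang -40.7 f [ 0.3 -0.1 -0. ] w 0.03720187628160351
```

servo_tool(increments=[[0,0,-0.02,0,0.6],[0,0,-0.045,0,0.6],[0,0,-0.065,0,0.8],[-0.01,0.02,-0.065,0,1],[-0.02,0.045,-0.065,0,1]])

```text
clock: 19.45
tool_pos: [0.6346, 0.0299, 0.1719]
tcp_rot: [0.707, 0.707, 0.001, 0.0]
ft_force: [0.5, 0.3, 0.1]
gripper_width: 0.0174
grasp_force: 0.0
```

servo_tool(increments=[[-0.012,0.022,0,0,1],[-0.0184,0.035,0,0,1],[-0.0184,0.035,0,0,1],[-0.0184,0.035,0,0,1]])

```text
clock: 19.85
tool_pos: [0.6685, 0.0116, 0.1702]
tcp_rot: [0.707, 0.707, -0.0, -0.0]
ft_force: [0.1, 0.6, 0.7]
gripper_width: 0.0002
grasp_force: 0.0
```

```bash
python3 - <<'E'
from h import *
needle3();plan(0)
a=cam("scene")["image"][150:320,150:350];b=cam("side")["image"][130:270,210:400]
f=lambda x:cv2.resize(x,(390,330),interpolation=cv2.INTER_CUBIC)
cv2.imwrite("pics/n.png",np.hstack([f(a),f(b)]))
E
```

```text
n3 [(-102, 0.72), (-99, 0.73), (-105, 0.74), (-96, 0.78), (-108, 0.79)]
clock 19.9 tcp [0.6683 0.0119 0.1704] r 0.1401 ang -32.2 f [ 0.1  1.2 -0.1] w 0.0004621061844544087
```

View pics/n.png

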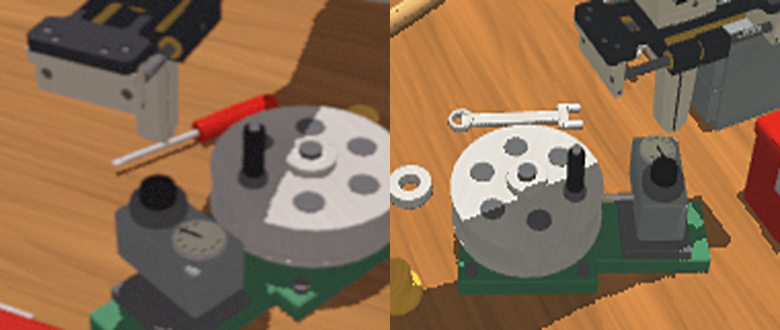

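Left view: the raised fingers stand clear above the key and the handle is free. Right view: the same, from the side. Before pressing I'll check the needle deflection precisely, using a rectified dial at rest and now.

```bash
python3 - <<'E'
from h import *
c=cam("scene");now=c["image"]
C0=ray(c,252.5,273,.105)
N=160;h=.02
src=np.float32([proj(c,C0+[sx*h,sy*h,0]) for sx,sy in((-1,1),(1,1),(1,-1),(-1,-1))])
H=cv2.getPerspectiveTransform(src,np.float32([[0,0],[N,0],[N,N],[0,N]]))
out=[]
for im in(cv2.imread("pics/a_scene.png"),cv2.imread("pics/raw_g.png"),now):
    g=cv2.cvtColor(cv2.warpPerspective(im,H,(N,N),flags=cv2.INTER_CUBIC),cv2.COLOR_BGR2GRAY)
    r=cv2.resize(g,(260,260));out.append(r)
    b=cv2.morphologyEx(g,cv2.MORPH_BLACKHAT,cv2.getStructuringElement(cv2.MORPH_ELLIPSE,(31,31)))
    yy,xx=np.mgrid[:N,:N];b[np.hypot(xx-80,yy-80)>52]=0
    n,l,st,ce=cv2.connectedComponentsWithStats((b>.5*b.max()).astype(np.uint8));k=1+st[1:,4].argmax()
    p=np.argwhere(l==k)[:,::-1].astype(np.float32);vx,vy,x0,y0=cv2.fitLine(p,cv2.DIST_L2,0,.01,.01).ravel()
    t=np.array([x0-80,y0-80]);s=np.sign(vx*t[0]+vy*t[1]);print(len(p),(x0,y0),np.degrees(np.arctan2(-vy*s,vx*s)))
cv2.imwrite("pics/o.png",np.hstack(out))
E
```

```text
523 (np.float32(54.586998), np.float32(96.24092)) -155.7181
288 (np.float32(62.40278), np.float32(114.03472)) -94.97822
599 (np.float32(66.35392), np.float32(106.81803)) -94.949326
```

View pics/o.png

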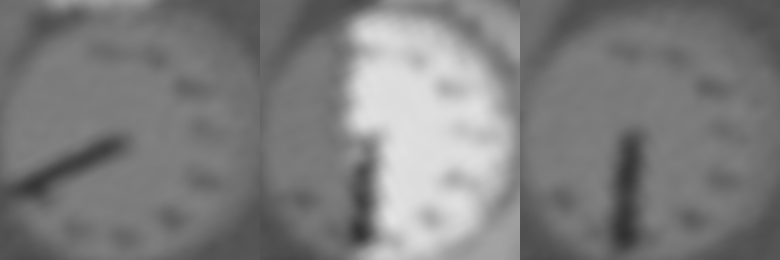

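The rectified dials show the needle turned 60.8° (1.06 rad) from rest, which is the full swing, so the crest is under the pointer. Pressing the key.

servo_tool(increments=[[0,0.001,0.012,0,1],[0,0.001,0.024,0,1],[0,0.001,0.033,0,1],[0,0.001,0.038,0,1],[0,0.001,0.042,0,1]])

```text
clock: 20.55
tool_pos: [0.6699, 0.0114, 0.1276]
tcp_rot: [0.707, 0.707, -0.0, -0.0]
ft_force: [0.4, 0.5, -0.5]
gripper_width: 0.0004
grasp_force: 0.0
```

servo_tool(increments=[[0,0,0.003,0,1],[0,0,0.006,0,1],[0,0,0.009,0,1],[0,0,0.0105,0,1],[0,0,0.0105,0,1]])

```text
clock: 21.05
tool_pos: [0.6701, 0.0114, 0.1185]
tcp_rot: [0.707, 0.707, 0.0, 0.0]
ft_force: [-2.1, -0.3, 6.2]
gripper_width: 0.0008
grasp_force: 3.3
```

servo_tool(increments=[[0,0,0.001,0,1],[0,0,0.0015,0,1],[0,0,0.0015,0,1],[0,0,0.0015,0,1]])

```text
clock: 21.45
tool_pos: [0.6701, 0.0114, 0.1173]
tcp_rot: [0.707, 0.707, 0.0, 0.0]
ft_force: [-2.6, 0.2, 6.3]
gripper_width: 0.0005
grasp_force: 3.6
```

servo_tool(increments=[[0,0,-0.005,0,1],[0,0,-0.012,0,1],[0,0,-0.025,0,1],[0,0,-0.05,0,1],[0,0,-0.07,0,1]])

```text
clock: 21.95
tool_pos: [0.6706, 0.0114, 0.1883]
tcp_rot: [0.707, 0.707, 0.0, 0.0]
ft_force: [0.5, 0.6, -0.9]
gripper_width: 0.0002
grasp_force: 0.0
```

servo_tool(increments=[[0,0,0,0,1],[0,0,0,0,1],[0,0,0,0,1]])

```text
clock: 22.25
tool_pos: [0.6697, 0.0114, 0.1858]
tcp_rot: [0.707, 0.707, -0.0, -0.0]
ft_force: [-0.1, -0.8, -0.4]
gripper_width: 0.0006
grasp_force: 0.0
```

```bash
python3 - <<'E'
from h import *
needle3();plan(0)
E
```

```text
n3 [(-102, 0.71), (-99, 0.72), (-105, 0.74), (-96, 0.77), (-108, 0.79)]
clock 22.3 tcp [0.6697 0.0114 0.1856] r 0.1416 ang -32.1 f [ 0.2  0.1 -0.9] w 0.0006507174995695252
```

```bash
python3 -c "
from workcell import env
print(env.close_job())"
```

```text
the job is handed in; nothing more can be done
None
```

I turned the pulley until its high spot stood under the pointer (needle swung 1.06 rad, its full range), pressed the mark key about 8 mm down there and let it up again, and handed the job in at about 22 s; no verdict came back.

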